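# Load and clamp a workpiece carrier under the hold-down head

### The arm

A 6-joint arm with a two-finger parallel gripper is mounted at the origin on the work surface. World frame = base frame: x ahead of the robot, y to its left, z up, the work surface at z = 0. Lengths are in m, angles in degrees, forces in N, time in s.
With the tool pointing down it reaches from about 0.4 to 0.825 m from the base axis. Payload 7 kg.
Tool frame: the origin (TCP) lies at the very end of the fingers, on their centre line; the grasp point (between the pads) lies 19 mm behind it (hold_point_z is the distance from the TCP to the grasp point, in m); x points along the fingers, y is the direction in which the jaws open and shut, and the axes are right-handed (so a half turn about x gives the same grasp; the last joint's range is limited). The gripper opens to 88 mm and grips with 3 to 60 N. Pads are 19 mm wide; open, the fingers measure 130 mm over their backs; the gripper's body (78 mm by 193 mm) begins 47 mm behind the grasp point.
Start: joints at [86.179, 20.546, 0.682, 0, -70.136, -16.507], TCP at [0.235, 0.633, 0.227] pointing down, gripper open.
Joint ranges: [-176.03, 176.03], [-82.01, 121.73], [-58.28, 71.71], [-173.87, 95.51], [-174.79, -0.11], [-173.66, 173.66]. Speed limits (degrees/s): [136.94, 136.94, 172.46, 180, 180, 180].

### API

Orientations are given as [roll, pitch, yaw] about the fixed x, y, z axes, in that order (R = Rz(yaw) Ry(pitch) Rx(roll)).
In Python, from plant import * gives the robot as it stands.
- The arm moves only by the shell command python3 -m crank 'ROWS'. ROWS is a JSON object of lists of equal length, an entry for each row: "delta_pos": the shift along the tool's x, y, z in m, a list of three; "turn": the turn, a rotation vector about the tool's x, y, z in degrees, a list of three; "grip": the opening, from 0 (shut) to 1 (fully open). A call has 1 to 12 rows; each row is the pose to reach, as a shift and turn from the pose commanded when the call began, along the tool's axes at that moment; what a row does not reach only later rows make up. A row lasts 1/12 s, in which the tool goes at most 41.7 mm and 7.16 degrees, less where a joint would pass 70% of its speed; a pose out of reach is approached as far as the arm can. A call with a gripper value outside its range is refused whole. The fingers move at their own pace and stop on an object; the grip force is fixed at half the most. Time passes only in rows, so rows that repeat a pose let the fingers close. It gives the time, the measured TCP pose, the force and the opening at its end, in the units of the state.
- get_obs(): the state, without advancing time (a new reading comes with each control period).
- snapshot(name): name is "scene" or "top" or "wrist"; returns a dict with "pixels" (384x512x3 uint8, blue, green, red), "range_z" (384x512 float32, m along the optical axis (not along the pixel's ray), 0 where there is no reading), "camera_matrix" (3x3 intrinsics, pixels), "eye" and "rotation" of the camera in the world. Camera axes: x right, y up, looking along -z (the intrinsics and any distortion apply to the point x, -y, -z); pixel columns grow to the right and rows downward; lengths in m; the calibration is good to about 2 mm. A picture is of the moment at which its call begins.
- close_job(): hands the job in, once; it reports no verdict.
The state is a dict: "clock": time; "joint_pos": joint angles; "qvel": joint speeds; "tau": joint torques, N m; "tool_pos": TCP position; "orientation": TCP orientation; "force": force on the tool from outside, world axes, zero at the start; "moment": the same for the moment, N m; "opening": finger opening in m.
Only numpy, scipy, OpenCV 4.12 (cv2) and the standard library are available. Lean on these libraries where they do the work, as an engineer would, in place of code of your own. Each camera call takes 0.05 s, during which the arm holds its last target. There are 200 camera calls.

### The job

The hold-down foot of the backlit loading station has been left down in front of its empty end stop. Raise the foot fully with the red-handled lever, push the carrier with its two brass sleeves along between the guide rails until it sits flush against the yellow end stop, then swing the lever fully down again so that the foot clamps the carrier. Keep both sleeves standing in their recesses and leave the mouse, bottle and screwdriver where they lie.

Things in the scene. Friction and masses are not known exactly. Their poses are not given: they have to be found in the camera images.
- station: Fixed backlit loading station: light box 290 x 250 mm with a white glowing top (the bed, 30 mm above the bench). Origin on the bench under the lane; x points along the lane to the end stop, y left across it, z up (the lane is y = 0). Away from the head, lever and foot nothing of it is over 50 mm high. Station-frame offsets below are from this origin.
- home (a point): Point on the bed (station x = 0, y = 0, z = 30 mm) where the carrier's origin lies when the carrier is home; axes as the station's.
- stop (a point): Foot, at bed level, of the middle of the yellow end stop's face, 60 mm in front of point home along x. The stop is 90 mm wide (y), 16 mm high. Axes as the station's.
- mouth (a point): Middle of the lane at bed level where the parallel guide rails begin (station x = 20 mm). The dark rails are 12 mm high, inner faces 57 mm to either side, and run on to x = 95 mm: a 110 mm wide carrier has 2 mm play each side. Towards the robot, back to x = -32 mm, they flare outwards by about 11 mm each.
- head (a point): Top centre of the white head arm that crosses over the lane, carried by a column on the lane's right. In the station's frame the arm spans x 10 to 60, y -133 to +61, z 130 to 180 mm (a small cap on it reaches 200 mm); the column x 13 to 57, y -131 to -95 mm. Axes as the station's.
- lever (a joint): Hold-down lever, rad: 0 = fully down (foot lowered), 1.1 = fully raised; hard stops at both ends. At 0 it leans to the station's -x, 30 degrees above level; it swings up and over towards +x, to 93 degrees. Friction (0.25 N m) holds it where it is left; moving it takes 3 to 6 N square to it at the grip. It lifts the foot 16 mm per rad.
- pivot (a point): Point on the lever's hinge axis (along the station's y) level with the middle of the grip: station x = 35, y = 100, z = 155 mm. The grip's axis is 100 mm from it. The lever hangs on the left end of the head. Axes as the station's.
- grip (a point): Middle of the lever's red plastic grip: a bar 22 mm in diameter and 50 mm long along the station's y axis, sticking out to the left of the 10 mm thick steel lever (its inner end is 25 mm from this point). Can be pushed from in front, behind or above. Moves with the lever.
- pad: Orange sprung pad of the hold-down foot, 28 mm in diameter, 16 mm high, on a 14 mm rod under the head, over station x = 35, y = 0; origin at the centre of its underside. With the lever at 0 and no carrier it is 7 mm above the bed, 5 mm lower than the carrier's top, so the carrier cannot pass. Lowered on the carrier it springs up 5 mm and presses with about 12 N.
- carrier: Loose black plate 120 (x) by 110 (y) by 12 mm, 0.4 kg, on the bed; origin at the centre of its underside, x towards the end stop. A blue end plate at its near end (100 wide, 8 thick, top 40 mm above the underside, outer face at x = -60 mm) is for pushing. Recesses 5 mm deep at x = -22, y = +-29 mm hold the sleeves. It starts 55 to 80 mm short of home, slightly off-centre and askew.
- sleeve_left: Loose brass sleeve, 30 mm in diameter, 60 mm tall, 0.12 kg, standing in the carrier's left (+y) recess with 1 mm clearance; origin at the centre of its underside, 7 mm above the carrier's underside; z along its axis.
- sleeve_right: Same sleeve in the carrier's right (-y) recess.
- mouse: Bystander: black computer mouse, 105 x 58 x 34 mm; origin under its middle.
- cleaner: Bystander: blue bottle, 54 mm in diameter, 150 mm tall; origin under its middle.
- screwdriver: Bystander: screwdriver lying flat, 190 mm long along its x.
Mind the look-alikes: they are no part of the job. What is shaped like the carrier but white is not meant. What is shaped like the sleeve_right but pink is not meant.

How it is judged:
By the outcome, as a careful person would: the job done as asked, in the order asked, and still so for the second after the job is handed in, with the robot touching nothing.
It also fails if it takes over 64 s, if anything falls off the work surface, if the arm or the gripper's body presses on something with over 40 N, if the wrist force passes 120 N, or if a joint passes its speed limit or range.

## Working session

There is one attempt and no reset: what is moved stays moved. The work goes in short steps, Python scripts to look and compute and a shell command to move; the robot and the scene stay as the last step left them, time stands still between calls to the robot, and variables do not carry over. Pictures are saved under pics/ and viewed, about 8 in all and at most 12, crops included, and the job is handed in when it is done.

```bash
mkdir -p pics; ls
python3 - <<'E'
from plant import *
import cv2,pickle
o=get_obs();print(o)
d={}
for n in("scene","top","wrist"):
    s=snapshot(n);d[n]=s
    print(n,s["camera_matrix"].tolist(),s["eye"],s["rotation"].tolist() if hasattr(s["rotation"],'tolist') else s["rotation"],[k for k in s])
    cv2.imwrite(f"pics/{n}0.png",s["pixels"])
pickle.dump(d,open("s0.pkl","wb"))
E
```

```text
pics
{'clock': 0.0, 'joint_pos': array([ 8.61787018e+01,  2.05912954e+01,  6.32810416e-01, -1.83269614e-02,
       -7.01335215e+01, -1.65052884e+01]), 'qvel': array([-0.06428071, -0.01357214,  0.04153918,  0.05311708,  0.00867804,
       -0.11913286]), 'tau': array([ 1.59335134e-03, -5.82718921e+01,  2.93041956e+01,  6.99727044e+00,
        7.03483616e-03, -1.49113962e-04]), 'tool_pos': array([0.23436   , 0.63249797, 0.22562256]), 'orientation': array([  95.90075736,   89.90639384, -104.43207115]), 'force': array([-0.12642595,  0.17438421,  0.43252571]), 'moment': array([ 0.00941287, -0.01614646,  0.02799722]), 'opening': 0.0878655802828186}
scene [[392.81350777593804, 0.0, 256.608261075651], [0.0, 392.81350777593804, 189.54287839391378], [0.0, 0.0, 1.0]] [1.02585274 0.21080678 0.96487619] [32.461335600583105, -0.26235231778965923, 112.85557527309946] ['pixels', 'range_z', 'camera_matrix', 'eye', 'rotation']
top [[451.35952672855603, 0.0, 260.06121942650316], [0.0, 451.35952672855603, 190.85308806814587], [0.0, 0.0, 1.0]] [0.3973977  0.01192941 1.21237661] [6.178611900546452, -1.2185143514874004, -91.67465782170207] ['pixels', 'range_z', 'camera_matrix', 'eye', 'rotation']
wrist [[324.83032247590154, 0.0, 254.80145714396002], [0.0, 324.83032247590154, 193.76687276979632], [0.0, 0.0, 1.0]] [0.3044765  0.60690302 0.38388164] [-15.897472325208186, -0.13168293835997794, -110.34197243784159] ['pixels', 'range_z', 'camera_matrix', 'eye', 'rotation']
```

Run:
```python
import cv2,numpy as np
a=cv2.imread("pics/scene0.png");b=cv2.imread("pics/top0.png")
cv2.imwrite("pics/m0.png",cv2.resize(np.vstack([a,b]),None,fx=.78,fy=.78))
cv2.imwrite("pics/top0b.png",cv2.resize(b,(800,600)))
```

```text
(no output)
```

View pics/scene0.png

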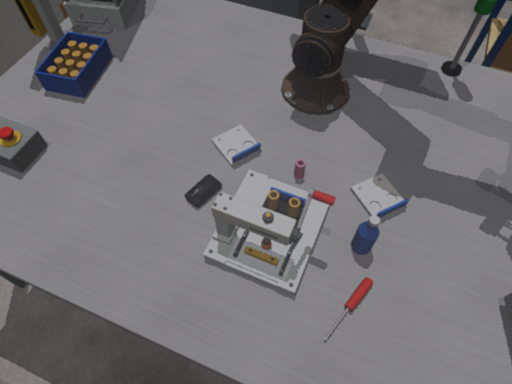

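View pics/top0b.png

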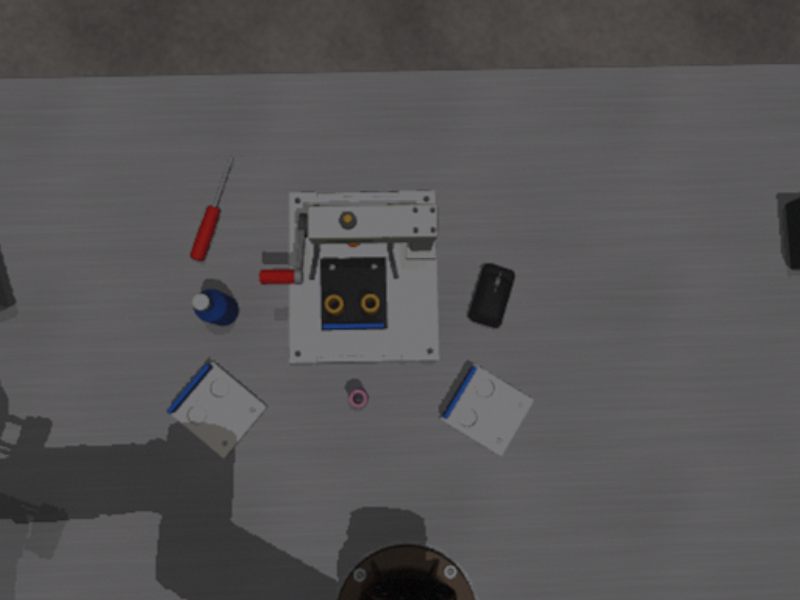

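Candidates in the 800 px top view:
- **Carrier:** the black plate at (354,293) is the real one. The white ones at (218,408) and (488,408) are decoys.
- **Sleeves:** the brass ones at (334,304) and (371,303) are real. The pink one at (358,398) is a decoy.
- **Red parts:** the lever grip is at (280,277). The screwdriver handle at (205,233) is not it.

Next is a close crop with calibrated measurements.

```bash
cat > h.py <<'E'
import numpy as np,cv2,pickle
from scipy.spatial.transform import Rotation as R
def cam(s):
    return np.array(s["camera_matrix"]),np.array(s["eye"]),R.from_euler('xyz',s["rotation"],degrees=True).as_matrix()
def ray(s,uv):
    K,e,M=cam(s);d=np.array([(uv[0]-K[0,2])/K[0,0],-(uv[1]-K[1,2])/K[1,1],-1.]);return e,M@d
def plane(s,uv,z):
    e,d=ray(s,uv);return e+d*(z-e[2])/d[2]
def dep(s,uv):
    e,d=ray(s,uv);return e+d*s["range_z"][int(round(uv[1])),int(round(uv[0]))]
def tri(pairs):
    A=np.zeros((3,3));b=np.zeros(3)
    for s,uv in pairs:
        e,d=ray(s,uv);d=d/np.linalg.norm(d);P=np.eye(3)-np.outer(d,d);A+=P;b+=P@e
    p=np.linalg.solve(A,b)
    return p,[round(1e3*np.linalg.norm(np.cross(p-ray(s,uv)[0],ray(s,uv)[1]/np.linalg.norm(ray(s,uv)[1]))),1) for s,uv in pairs]
def proj(s,p):
    K,e,M=cam(s);c=M.T@(np.array(p)-e);return K[0,0]*c[0]/-c[2]+K[0,2],K[1,1]*-c[1]/-c[2]+K[1,2]
def blobs(s,lo,hi,amin=25,box=None):
    hsv=cv2.cvtColor(s["pixels"],cv2.COLOR_BGR2HSV);m=cv2.inRange(hsv,lo,hi)
    if box is not None:
        k=np.zeros_like(m);k[box[1]:box[3],box[0]:box[2]]=1;m*=k
    n,l,st,c=cv2.connectedComponentsWithStats(m)
    return [(c[i].round(1).tolist(),st[i].tolist(),cv2.minAreaRect(np.argwhere(l==i)[:,::-1].astype(np.float32))) for i in range(1,n) if st[i,4]>=amin]
E
python3 - <<'E'
from h import *
d=pickle.load(open("s0.pkl","rb"))
T,S=d["top"],d["scene"]
for nm,lo,hi in(("red",(0,150,60),(8,255,255)),("red2",(172,150,60),(180,255,255)),("yel",(12,130,60),(30,255,255)),("blue",(105,130,40),(125,255,255))):
    for n in("top","scene"):
        for b in blobs(d[n],lo,hi,8): print(nm,n,b[0],b[1][4],np.round(b[2][0],1),np.round(b[2][1],1),round(b[2][2],1), dep(d[n],b[0]).round(3))
a=cv2.resize(T["pixels"][110:240,160:300],None,fx=5,fy=5,interpolation=cv2.INTER_CUBIC)[:600]
cv2.imwrite("pics/crop1.png",cv2.convertScaleAbs(a,alpha=1.3))
E
```

```text
red top [130.8, 149.2] 289 [131. 149.] [ 8.9 34.8] 18.4 [0.645 0.322 0.028]
red top [176.6, 176.6] 170 [176.5 177. ] [ 8. 21.] 90.0 [0.54  0.171 0.223]
red scene [5.3, 132.2] 119 [  6. 133.] [12. 12.] 90.0 [ 0.623 -0.729  0.108]
red scene [324.1, 196.7] 115 [323.7 196.6] [20.6  6.3] 22.4 [0.546 0.175 0.219]
red scene [358.9, 293.0] 279 [358.9 293.1] [ 8.8 34.6] 36.9 [0.652 0.327 0.028]
yel top [222.0, 139.5] 26 [222.  139.5] [5. 4.] 90.0 [0.626 0.07  0.204]
yel top [213.4, 194.1] 89 [213.5 194. ] [12. 11.] 90.0 [0.518 0.105 0.039]
yel top [236.5, 193.5] 88 [236.5 193.5] [11. 11.] 90.0 [0.518 0.045 0.039]
yel scene [33.8, 18.0] 383 [31.6 17.2] [41.1 13.4] 63.4 [ 0.188 -0.977  0.131]
yel scene [70.5, 59.6] 656 [70.4 60.1] [26.1 44.9] 37.4 [ 0.261 -0.799  0.066]
yel scene [92.8, 47.4] 34 [92.8 46.8] [4.9 7.1] 45.0 [ 0.178 -0.766  0.067]
yel scene [11.0, 139.6] 169 [ 10.2 139.3] [12.  21.5] 61.7 [ 0.623 -0.732  0.074]
yel scene [297.9, 201.6] 9 [297.8 201.2] [5.4 1.7] 68.2 [0.509 0.112 0.099]
yel scene [261.3, 255.4] 145 [261.  255.3] [34.   5.6] 22.2 [0.662 0.075 0.049]
blue top [138.7,
[... 326 characters left out ...]
] 270 [484.5  29.4] [ 5.7 70.5] 29.7 [-1.04   0.601 -0.252]
blue scene [501.4, 38.7] 262 [501.2  39.4] [ 7.4 50.2] 31.0 [-0.644  0.602 -0.058]
blue scene [66.3, 64.4] 1397 [70.1 60.8] [53.7 71.1] 26.6 [ 0.286 -0.798  0.065]
blue scene [246.0, 150.6] 45 [246.  150.5] [ 1.4 29.1] 62.2 [ 0.369 -0.096  0.042]
blue scene [286.4, 193.5] 32 [286.3 193.5] [18.   1.7] 19.7 [0.482 0.072 0.073]
blue scene [301.4, 198.8] 12 [300.9 198.8] [6.6 1.6] 18.4 [0.481 0.115 0.071]
blue scene [393.2, 206.6] 72 [393.1 206.7] [ 2.2 31.8] 63.4 [0.39  0.349 0.044]
blue scene [363.0, 230.0] 93 [362.8 230.6] [15.2  7.6] 85.9 [0.53  0.286 0.111]
blue scene [376.6, 232.0] 11 [376.5 232. ] [8. 1.] 90.0 [0.519 0.318 0.106]
```

View pics/crop1.png

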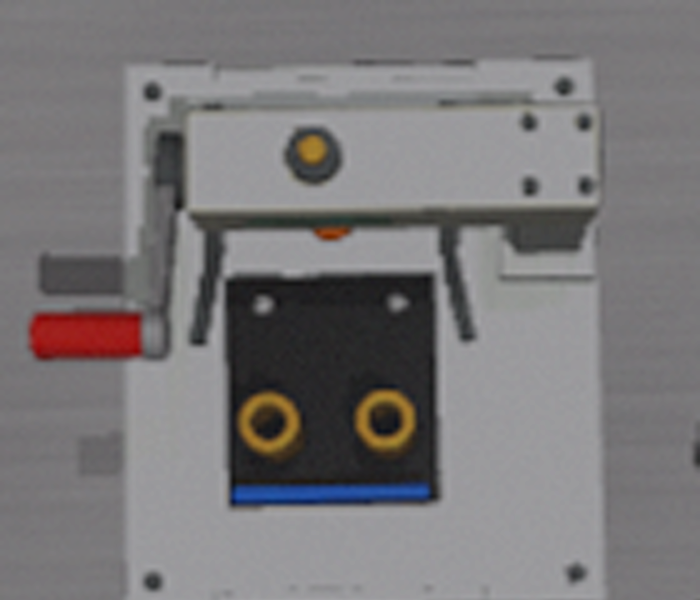

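The crop confirms the black carrier with brass sleeves and blue end plate (crop (330,495)). It also shows the red grip at (85,335), the rails, the cap at (312,150) and the bed screws.

Run:
```python
from h import *
d=pickle.load(open("s0.pkl","rb"))
T,S=d["top"],d["scene"]
c=lambda u,v:((u+.5)/5+160-.5,(v+.5)/5+110-.5)
scr=[plane(T,c(*p),.03) for p in((152,92),(565,86),(575,572),(152,582))]
print("screws",np.round(scr,4).tolist())
for i in range(4):
    v=scr[(i+1)%4]-scr[i];print(round(np.linalg.norm(v[:2])*1e3,1),round(np.degrees(np.arctan2(v[1],v[0])),2))
print("grip",tri([(T,(176.6,176.6)),(S,(324.1,196.7))]))
for p in((127,66),(127,590),(592,62),(604,590)):print("edge",plane(T,c(*p),.03).round(4))
print("carrier far corners",[plane(T,c(*p),.042).round(4).tolist() for p in((227,278),(433,275))])
print("blue ends top",[plane(T,c(*p),.07).round(4).tolist() for p in((231,494),(430,490))])
print("sleeves",[plane(T,p,.097).round(4).tolist() for p in((213.4,194.1),(236.5,193.5))])
print("rail ends", [plane(T,c(*p),.042).round(4).tolist() for p in((198,342),(467,338))])
print("stop", dep(S,(261,255.4)),plane(S,(261,255.4),.046))
print("cap",plane(T,c(312,150),.2))
print("head near edge top", [plane(T,c(*p),.18).round(4).tolist() for p in((190,212),(595,208),(188,110),(597,102))])
# pink and other
b=blobs(T,(150,40,60),(178,255,255),10); print([(x[0],x[1][4],plane(T,x[0],.06).round(3)) for x in b])
```

```text
screws [[0.6982, 0.1649, 0.03], [0.6962, -0.0556, 0.03], [0.4364, -0.0524, 0.03], [0.4375, 0.1682, 0.03]]
220.5 -90.52
259.8 179.31
220.7 89.72
260.7 -0.72
grip (array([0.54172798, 0.17378689, 0.21182518]), [np.float64(1.2), np.float64(1.2)])
edge [0.7127 0.1781 0.03  ]
edge [0.4337 0.1812 0.03  ]
edge [ 0.709  -0.0705  0.03  ]
edge [ 0.4266 -0.0673  0.03  ]
carrier far corners [[0.5948, 0.1255, 0.042], [0.5936, 0.0177, 0.042]]
blue ends top [[0.4794, 0.1225, 0.07], [0.4786, 0.0219, 0.07]]
sleeves [[0.5125, 0.1006, 0.097], [0.5124, 0.0433, 0.097]]
rail ends [[0.5613, 0.1411, 0.042], [0.5598, 0.0008, 0.042]]
stop [0.6625694  0.07413902 0.04874128] [0.66148238 0.07373008 0.046     ]
cap [0.62619525 0.07055213 0.2       ]
head near edge top [[0.6029, 0.1287, 0.18], [0.6, -0.0591, 0.18], [0.6511, 0.1289, 0.18], [0.6503, -0.0617, 0.18]]
[([228.8, 254.4], 95, array([0.362, 0.067, 0.06 ]))]
```

Run:
```python
from h import *
from plant import *
o=get_obs();M=R.from_euler('xyz',o["orientation"],degrees=True).as_matrix();print(M.round(3))
d=pickle.load(open("s0.pkl","rb"));K,e,C=cam(d["wrist"])
print("cam in tool",M.T@(e-o["tool_pos"]))
th=np.radians(30)
O=np.array([.592,.072,0]);y=np.radians(-.6);Z=np.array([[np.cos(y),-np.sin(y),0],[np.sin(y),np.cos(y),0],[0,0,1]])
for a in range(30,94,7):
    t=np.radians(a);print(a,(O+Z@[.035-.1*np.cos(t),.104,.155+.1*np.sin(t)]).round(4))
# goal yaws: tool y -> +-world x ; needed rotation about tool x
for nm,ty in(("y=+X",[1,0,0]),("y=-X",[-1,0,0]),("y=+Y",[0,1,0]),("y=-Y",[0,-1,0])):
    v=M.T@ty;print(nm,"turn about tool x",np.degrees(np.arctan2(v[2],v[1])).round(2),"cam dir world",np.cross([0,0,-1],ty))
g=np.array([.542,.176,.32]);print("delta tool to above grip",(M.T@(g-o["tool_pos"])).round(4))
```

```text
[[-0.    -0.347 -0.938]
 [-0.001 -0.938  0.347]
 [-1.     0.001 -0.   ]]
cam in tool [-1.58036590e-01 -3.52213930e-05 -7.46649859e-02]
30 [0.5415 0.1765 0.205 ]
37 [0.5482 0.1765 0.2152]
44 [0.5562 0.1764 0.2245]
51 [0.5652 0.1763 0.2327]
58 [0.5751 0.1762 0.2398]
65 [0.5858 0.1761 0.2456]
72 [0.5972 0.176  0.2501]
79 [0.609  0.1758 0.2532]
86 [0.6211 0.1757 0.2548]
93 [0.6333 0.1756 0.2549]
y=+X turn about tool x -110.33 cam dir world [ 0 -1  0]
y=-X turn about tool x 69.67 cam dir world [0 1 0]
y=+Y turn about tool x 159.67 cam dir world [1 0 0]
y=-Y turn about tool x -20.33 cam dir world [-1  0  0]
delta tool to above grip [-0.0937  0.3214 -0.4471]
```

```bash
python3 -m crank '{"delta_pos":[[-0.08,0.03,-0.03],[-0.09,0.06,-0.08],[-0.094,0.09,-0.12],[-0.094,0.12,-0.16],[-0.094,0.14,-0.19],[-0.094,0.16,-0.22],[-0.094,0.18,-0.25],[-0.094,0.2,-0.28],[-0.094,0.22,-0.31],[-0.094,0.24,-0.34],[-0.094,0.265,-0.37],[-0.094,0.29,-0.4]],"turn":[[6,0,0],[12,0,0],[18,0,0],[24,0,0],[30,0,0],[36,0,0],[42,0,0],[48,0,0],[54,0,0],[60,0,0],[66,0,0],[69.7,0,0]],"grip":[0.5,0.5,0.5,0.5,0.5,0.5,0.5,0.5,0.5,0.5,0.5,0.5]}'
cat > go.py <<'E'
import sys
from h import *
from plant import *
o=get_obs();M=R.from_euler('xyz',o["orientation"],degrees=True).as_matrix()
print("t",o["clock"],"tcp",o["tool_pos"].round(4),"F",o["force"].round(1),"open",round(o["opening"],4),"\n",M.round(3))
for a in sys.argv[1:]:
    g=np.array(eval(a));print(a,"->",(M.T@(g-o["tool_pos"])).round(4))
E
python3 go.py "[.542,.176,.32]"
```

```text
clock: 1.15
tool_pos: [0.4955, 0.2435, 0.3205]
orientation: [2.6, 90.0, 92.3]
force: [1.2, 1.1, 0.7]
opening: 0.0436
t 1.15 tcp [0.4955 0.2435 0.3205] F [1.2 1.1 0.7] open 0.0436 
 [[-0.    -1.     0.006]
 [ 0.     0.006  1.   ]
 [-1.     0.     0.   ]]
[.542,.176,.32] -> [ 0.0005 -0.0469 -0.0672]
```

```bash
python3 -m crank '{"delta_pos":[[0,-0.02,-0.03],[0,-0.04,-0.055],[0,-0.047,-0.067],[0,-0.047,-0.067],[0,-0.047,-0.067]],"turn":[[0,0,0],[0,0,0],[0,0,0],[0,0,0],[0,0,0]],"grip":[0.5,0.5,0.5,0.5,0.5]}'
python3 go.py "[.542,.176,.185]"
python3 - <<'E'
from h import *
from plant import *
w=snapshot("wrist");cv2.imwrite("pics/w1.png",w["pixels"])
T=pickle.load(open("s0.pkl","rb"))["top"]
for lo,hi in (((0,150,60),(8,255,255)),((172,150,60),(180,255,255))):
  for b in blobs(w,lo,hi,40): print(b, dep(w,b[0]),tri([(w,b[0]),(T,(176.6,176.6))]))
E
```

```text
clock: 1.57
tool_pos: [0.5419, 0.1775, 0.3201]
orientation: [112.6, 90.0, -157.5]
force: [0.1, -0.3, 0.4]
opening: 0.0436
t 1.5667 tcp [0.5419 0.1775 0.3201] F [ 0.1 -0.3  0.4] open 0.0436 
 [[-0.001 -1.     0.003]
 [-0.     0.003  1.   ]
 [-1.     0.001 -0.   ]]
[.542,.176,.185] -> [ 0.1351 -0.0002 -0.0014]
([254.5, 185.6], [242, 158, 26, 57, 1326], ((254.5, 186.0), (56.0, 25.0), 90.0)) [0.542769   0.17022346 0.21819122] (array([0.54282911, 0.1734471 , 0.20593186]), [np.float64(0.1), np.float64(0.1)])
([170.5, 241.3], [168, 237, 8, 11, 59], ((171.5, 242.0), (7.0, 10.0), 0.0)) [0.67169518 0.30861606 0.02055033] (array([0.5283131 , 0.12410767, 0.45272922]), [np.float64(23.2), np.float64(23.2)])
```

View pics/w1.png

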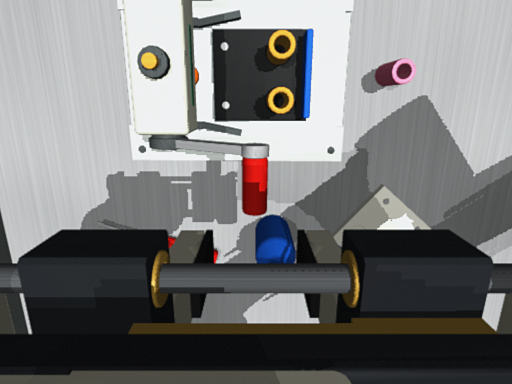

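The wrist view shows the grip at (254,186), centred between the fingers. It triangulates to z = 0.206, against an expected 0.205. Descending around it.

```bash
python3 -m crank '{"delta_pos":[[0.04,-0.001,0],[0.075,-0.001,0],[0.1,-0.001,0],[0.12,-0.001,0],[0.135,-0.001,0],[0.135,-0.001,0],[0.135,-0.001,0]],"turn":[[0,0,0],[0,0,0],[0,0,0],[0,0,0],[0,0,0],[0,0,0],[0,0,0]],"grip":[0.5,0.5,0.5,0.5,0.5,0.5,0.5]}'
python3 go.py
```

```text
clock: 2.2
tool_pos: [0.5422, 0.179, 0.1853]
orientation: [134.1, 89.9, -135.9]
force: [1.0, 0.0, 0.4]
opening: 0.0441
t 2.2 tcp [0.5422 0.179  0.1853] F [1.  0.  0.4] open 0.0441 
 [[-0.001 -1.    -0.001]
 [-0.001 -0.001  1.   ]
 [-1.     0.001 -0.001]]
```

```bash
python3 -m crank '{"delta_pos":[[0,-0.006,0],[0,-0.012,0],[-0.005,-0.015,0],[-0.01,-0.019,0],[-0.015,-0.023,0],[-0.02,-0.027,0],[-0.024,-0.031,0],[-0.028,-0.036,0],[-0.032,-0.041,0],[-0.035,-0.046,0],[-0.038,-0.051,0],[-0.041,-0.056,0]],"turn":[[0,0,0],[0,0,0],[0,0,0],[0,0,0],[0,0,0],[0,0,0],[0,0,0],[0,0,0],[0,0,0],[0,0,0],[0,0,0],[0,0,0]],"grip":[0.5,0.5,0.5,0.5,0.5,0.5,0.5,0.5,0.5,0.5,0.5,0.5]}'
python3 go.py
```

```text
clock: 3.2
tool_pos: [0.5986, 0.1783, 0.2284]
orientation: [13.5, 90.0, 103.5]
force: [-5.8, 0.1, 4.4]
opening: 0.044
t 3.2 tcp [0.5986 0.1783 0.2284] F [-5.8  0.1  4.4] open 0.044 
 [[-0.    -1.     0.   ]
 [ 0.001  0.     1.   ]
 [-1.     0.     0.001]]
```

```bash
python3 -m crank '{"delta_pos":[[-0.002,-0.006,0],[-0.004,-0.012,0],[-0.005,-0.018,0],[-0.006,-0.024,0],[-0.007,-0.03,0],[-0.007,-0.035,0],[-0.007,-0.04,0],[-0.007,-0.044,0],[-0.007,-0.047,0],[-0.007,-0.049,0],[-0.007,-0.05,0],[-0.007,-0.05,0]],"turn":[[0,0,0],[0,0,0],[0,0,0],[0,0,0],[0,0,0],[0,0,0],[0,0,0],[0,0,0],[0,0,0],[0,0,0],[0,0,0],[0,0,0]],"grip":[0.5,0.5,0.5,0.5,0.5,0.5,0.5,0.5,0.5,0.5,0.5,0.5]}'
python3 go.py
```

```text
clock: 4.2
tool_pos: [0.6443, 0.1781, 0.233]
orientation: [97.7, 89.5, -172.3]
force: [-22.6, 3.0, 10.3]
opening: 0.0441
t 4.2 tcp [0.6443 0.1781 0.233 ] F [-22.6   3.   10.3] open 0.0441 
 [[-0.009 -1.     0.   ]
 [-0.001  0.     1.   ]
 [-1.     0.009 -0.001]]
```

Force jumped to 22 N at x = 0.644, which is where the 93° hard stop should be. Backing off, lifting clear and checking.

```bash
python3 -m crank '{"delta_pos":[[0,0.008,0],[0,0.015,0],[-0.03,0.015,0],[-0.06,0.015,0],[-0.08,0.015,0],[-0.08,0.05,0],[-0.08,0.09,0],[-0.08,0.12,-0.02],[-0.08,0.15,-0.04],[-0.08,0.18,-0.06],[-0.08,0.2,-0.08],[-0.08,0.2,-0.1]],"turn":[[0,0,0],[0,0,0],[0,0,0],[0,0,0],[0,0,0],[0,0,0],[7,0,0],[14,0,0],[21,0,0],[28,0,0],[35,0,0],[42,0,0]],"grip":[0.5,0.5,0.5,0.5,0.5,0.57,0.57,0.57,0.57,0.57,0.57,0.57]}'
python3 go.py "[.44,.072,.2]"
python3 - <<'E'
from h import *
from plant import *
d={}
for n in("scene","top"):
    s=d[n]=snapshot(n)
pickle.dump(d,open("s1.pkl","wb"))
p=[]
for n in("top","scene"):
    b=[x for x in blobs(d[n],(0,150,60),(8,255,255),20)];print(n,[(x[0],x[1][4],dep(d[n],x[0]).round(3)) for x in b])
cv2.imwrite("pics/s1.png",cv2.resize(d["scene"]["pixels"][130:290,170:400],None,fx=3,fy=3))
E
```

```text
clock: 5.2
tool_pos: [0.4462, 0.0773, 0.3146]
orientation: [-11.7, 89.8, 36.0]
force: [0.2, -0.1, 0.7]
opening: 0.0501
t 5.2 tcp [0.4462 0.0773 0.3146] F [ 0.2 -0.1  0.7] open 0.0501 
 [[ 0.003 -0.74   0.673]
 [ 0.002  0.673  0.74 ]
 [-1.    -0.001  0.004]]
[.44,.072,.2] -> [ 0.1145  0.0011 -0.0086]
top [([173.1, 131.7], 177, array([0.631, 0.17 , 0.266])), ([131.0, 148.6], 292, array([0.647, 0.322, 0.026]))]
scene [([5.4, 132.1], 117, array([ 0.623, -0.729,  0.108])), ([314.0, 220.6], 153, array([0.637, 0.176, 0.265])), ([358.9, 293.2], 305, array([0.652, 0.327, 0.026]))]
```

View pics/s1.png

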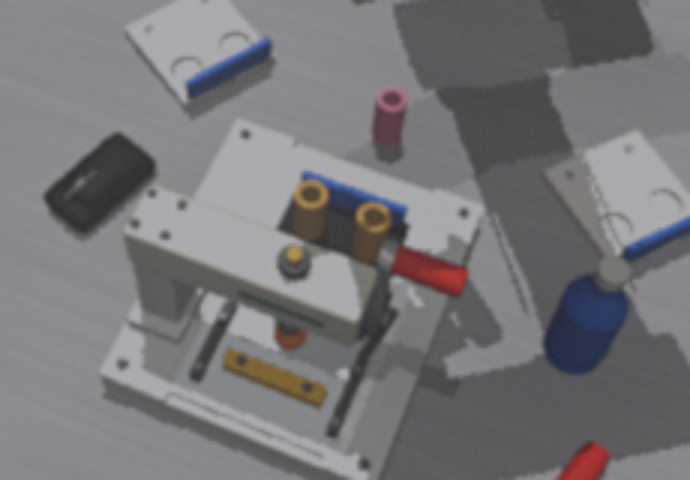

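The lever is raised: scene crop (430,270), grip top at z = 0.266. The foot is up and the sleeves are standing. Moving behind the blue plate.

```bash
python3 -m crank '{"delta_pos":[[0.01,0,-0.006],[0.02,0,-0.006],[0.03,0,-0.006],[0.05,0,-0.006],[0.07,0,-0.006],[0.1,0,-0.006],[0.13,0,-0.006],[0.16,0,-0.006],[0.19,0,-0.006],[0.2,0,-0.006],[0.2,0,-0.006]],"turn":[[7,0,0],[14,0,0],[21,0,0],[28,0,0],[35,0,0],[42,0,0],[48,0,0],[48,0,0],[48,0,0],[48,0,0],[48,0,0]],"grip":[0.57,0.57,0.57,0.57,0.57,0.57,0.57,0.57,0.57,0.57,0.57]}'
python3 go.py "[.443,.072,.05]"
python3 - <<'E'
from h import *
from plant import *
T=snapshot("top");w=snapshot("wrist")
print([(x[0],x[1][4],plane(T,x[0],.07).round(4)) for x in blobs(T,(105,130,40),(125,255,255),8,(200,180,260,240))])
for b in blobs(w,(105,130,40),(125,255,255),100): print("blue",b[0],np.round(b[2][0]+b[2][1],1),b[2][2],plane(w,b[0],.07).round(4),dep(w,b[0]).round(4))
cv2.imwrite("pics/w2.png",w["pixels"])
E
```

```text
clock: 6.22
tool_pos: [0.4436, 0.0733, 0.1107]
orientation: [-147.7, 89.7, -147.6]
force: [-0.7, -0.4, 0.4]
opening: 0.0498
t 6.2167 tcp [0.4436 0.0733 0.1107] F [-0.7 -0.4  0.4] open 0.0498 
 [[-0.004 -0.001  1.   ]
 [-0.003  1.     0.001]
 [-1.    -0.003 -0.004]]
[.443,.072,.05] -> [ 0.0607 -0.0011 -0.0004]
[]
blue [22.1, 79.0] [ 16.4  88.   35.2 128.7] 23.198591232299805 [ 0.3589 -0.0628  0.07  ] [ 0.3565 -0.0893  0.0311]
blue [502.7, 249.2] [499. 251.  22.  24.] 90.0 [0.4671 0.2405 0.07  ] [0.4924 0.2846 0.0168]
blue [254.6, 253.5] [255.  253.5  19.   94. ] 90.0 [0.4706 0.0733 0.07  ] [0.3714 0.0739 0.2708]
```

View pics/w2.png

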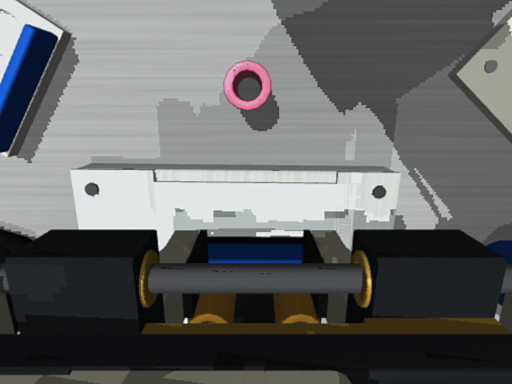

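The wrist view shows the blue plate centred between the fingers at (255,253), the pink decoy well behind at (247,85), and clear bed below the fingertips. Descending, then pushing.

```bash
python3 -m crank '{"delta_pos":[[0.02,-0.001,0],[0.04,-0.001,0],[0.055,-0.001,0],[0.06,-0.001,0],[0.06,-0.001,0],[0.06,-0.001,0.004],[0.06,-0.001,0.008],[0.06,-0.001,0.012],[0.06,-0.001,0.016],[0.06,-0.001,0.02],[0.06,-0.001,0.02]],"turn":[[0,0,0],[0,0,0],[0,0,0],[0,0,0],[0,0,0],[0,0,0],[0,0,0],[0,0,0],[0,0,0],[0,0,0],[0,0,0]],"grip":[0.57,0.57,0.57,0.57,0.57,0.57,0.57,0.57,0.57,0.57,0.57]}'
python3 go.py
```

```text
clock: 7.23
tool_pos: [0.4651, 0.0727, 0.0537]
orientation: [-157.6, 90.0, -157.6]
force: [-0.3, -1.4, 0.7]
opening: 0.0501
t 7.2333 tcp [0.4651 0.0727 0.0537] F [-0.3 -1.4  0.7] open 0.0501 
 [[-0.     0.001  1.   ]
 [-0.     1.    -0.001]
 [-1.    -0.    -0.   ]]
```

```bash
python3 -m crank '{"delta_pos":[[0,0,0.002],[0,0,0.004],[0,0,0.007],[0,0,0.01],[0,0,0.013],[0,0,0.016],[0,0,0.019],[0,0,0.022],[0,0,0.025],[0,0,0.028],[0,0,0.031],[0,0,0.034]],"turn":[[0,0,0],[0,0,0],[0,0,0],[0,0,0],[0,0,0],[0,0,0],[0,0,0],[0,0,0],[0,0,0],[0,0,0],[0,0,0],[0,0,0]],"grip":[0.57,0.57,0.57,0.57,0.57,0.57,0.57,0.57,0.57,0.57,0.57,0.57]}'
python3 go.py
python3 - <<'E'
from h import *
from plant import *
S=snapshot("scene")
cv2.imwrite("pics/s2.png",cv2.resize(S["pixels"][150:290,190:350],None,fx=4,fy=4,interpolation=cv2.INTER_CUBIC))
E
```

```text
clock: 8.23
tool_pos: [0.4969, 0.072, 0.0532]
orientation: [-158.8, 89.8, -158.8]
force: [-8.0, 0.0, 6.6]
opening: 0.0499
t 8.2333 tcp [0.4969 0.072  0.0532] F [-8.   0.   6.6] open 0.0499 
 [[-0.003  0.001  1.   ]
 [-0.001  1.    -0.001]
 [-1.    -0.001 -0.003]]
```

View pics/s2.png

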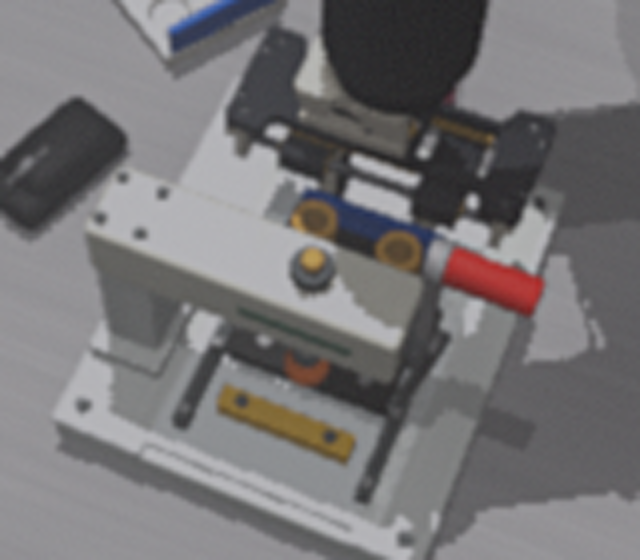

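The carrier is between the rails and under the raised pad (305,365), about 25 mm short of the yellow stop. Sleeves upright. Continuing slowly.

```bash
python3 -m crank '{"delta_pos":[[0,0,0.003],[0,0,0.006],[0,0,0.008],[0,0,0.01],[0,0,0.012],[0,0,0.014],[0,0,0.016],[0,0,0.018],[0,0,0.02],[0,0,0.021],[0,0,0.022],[0,0,0.022]],"turn":[[0,0,0],[0,0,0],[0,0,0],[0,0,0],[0,0,0],[0,0,0],[0,0,0],[0,0,0],[0,0,0],[0,0,0],[0,0,0],[0,0,0]],"grip":[0.57,0.57,0.57,0.57,0.57,0.57,0.57,0.57,0.57,0.57,0.57,0.57]}'
python3 go.py
```

```text
clock: 9.28
tool_pos: [0.5195, 0.0722, 0.0531]
orientation: [-158.2, 89.9, -158.2]
force: [-4.7, -0.1, 3.3]
opening: 0.0499
t 9.2833 tcp [0.5195 0.0722 0.0531] F [-4.7 -0.1  3.3] open 0.0499 
 [[-0.002  0.001  1.   ]
 [-0.001  1.    -0.001]
 [-1.    -0.001 -0.002]]
```

```bash
python3 -m crank '{"delta_pos":[[0,0,0.0015],[0,0,0.003],[0,0,0.004],[0,0,0.005],[0,0,0.005]],"turn":[[0,0,0],[0,0,0],[0,0,0],[0,0,0],[0,0,0]],"grip":[0.57,0.57,0.57,0.57,0.57]}'
python3 go.py
```

```text
clock: 9.7
tool_pos: [0.5201, 0.0717, 0.0526]
orientation: [-167.7, 89.4, -167.8]
force: [-21.8, 5.7, 16.1]
opening: 0.0498
t 9.7 tcp [0.5201 0.0717 0.0526] F [-21.8   5.7  16.1] open 0.0498 
 [[-0.01   0.002  1.   ]
 [-0.002  1.    -0.002]
 [-1.    -0.002 -0.01 ]]
```

Contact with the stop at x = 0.520 and 22 N. A small turn squares the push to the station's -0.6° yaw, then I retreat and look.

```bash
python3 -m crank '{"delta_pos":[[0,0,0],[0,0,0],[0,0,0.001],[0,0,-0.005],[0,0,-0.02],[0,0,-0.05],[-0.03,0,-0.06],[-0.07,0,-0.06],[-0.11,0,-0.06],[-0.15,0,-0.06],[-0.19,0,-0.06],[-0.23,0,-0.06]],"turn":[[0.6,0,0],[0.6,0,0],[0.6,0,0],[0.6,0,0],[0.6,0,0],[0,0,0],[0,0,0],[-7,0,0],[-14,0,0],[-21,0,0],[-28,0,0],[-35,0,0]],"grip":[0.57,0.57,0.57,0.57,0.57,0.57,0.57,0.57,0.57,0.57,0.57,0.57]}'
python3 go.py "[.634,.176,.33]"
python3 - <<'E'
from h import *
from plant import *
S=snapshot("scene");T=snapshot("top");pickle.dump(dict(scene=S,top=T),open("s2.pkl","wb"))
for b in blobs(T,(105,130,40),(125,255,255),8,(200,160,260,240)): print("blueT",b[0],b[2],plane(T,b[0],.07).round(4))
for b in blobs(T,(12,130,60),(30,255,255),20,(195,120,260,240)): print("brassT",b[0],plane(T,b[0],.097).round(4))
for b in blobs(S,(12,130,60),(30,255,255),20,(220,150,340,290)): print("yelS",b[0],b[1],dep(S,b[0]).round(4))
cv2.imwrite("pics/s3.png",cv2.resize(S["pixels"][180:280,210:340],None,fx=5,fy=5,interpolation=cv2.INTER_CUBIC))
E
```

```text
clock: 10.7
tool_pos: [0.4657, 0.0728, 0.2862]
orientation: [-9.7, 89.9, 25.7]
force: [1.4, 1.0, -0.7]
opening: 0.0501
t 10.7 tcp [0.4657 0.0728 0.2862] F [ 1.4  1.  -0.7] open 0.0501 
 [[ 0.002 -0.578  0.816]
 [ 0.001  0.816  0.578]
 [-1.    -0.     0.002]]
[.634,.176,.33] -> [-0.0434 -0.0131  0.1971]
brassT [222.0, 139.5] [0.6497 0.0765 0.097 ]
yelS [261.7, 255.4] [245, 246, 34, 19, 188] [0.6613 0.0755 0.0472]
```

View pics/s3.png

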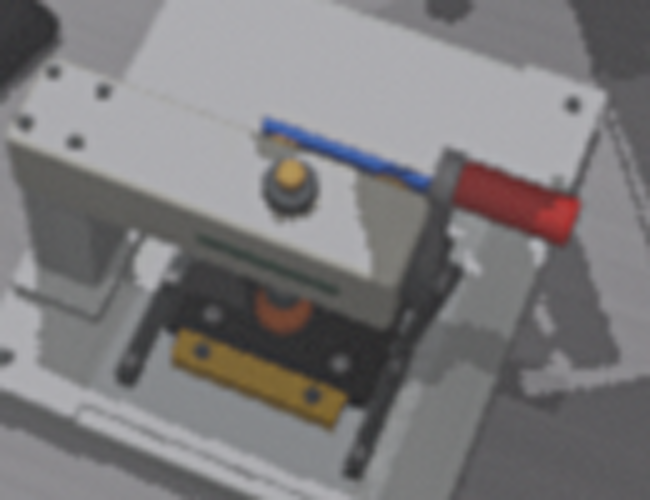

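The scene crop shows the carrier's far edge on the yellow stop (260,380), with the raised orange pad above it and the sleeves upright behind the head. Going back to the lever.

```bash
python3 -m crank '{"delta_pos":[[-0.03,0,0],[-0.053,0,0.01],[-0.053,-0.002,0.04],[-0.053,-0.004,0.07],[-0.053,-0.007,0.1],[-0.053,-0.01,0.13],[-0.053,-0.012,0.16],[-0.053,-0.013,0.18],[-0.053,-0.013,0.197],[-0.053,-0.013,0.197],[-0.053,-0.013,0.197]],"turn":[[0,0,0],[-7,0,0],[-14,0,0],[-21,0,0],[-28,0,0],[-35,0,0],[-42,0,0],[-49,0,0],[-54.7,0,0],[-54.7,0,0],[-54.7,0,0]],"grip":[0.5,0.5,0.5,0.5,0.5,0.5,0.5,0.5,0.5,0.5,0.5]}'
python3 go.py "[.634,.178,.235]"
python3 - <<'E'
from h import *
from plant import *
w=snapshot("wrist");cv2.imwrite("pics/w3.png",w["pixels"])
for b in blobs(w,(0,150,60),(8,255,255),40): print(b, plane(w,b[0],.266), dep(w,b[0]))
E
```

```text
clock: 11.72
tool_pos: [0.6352, 0.1755, 0.3352]
orientation: [126.0, 89.9, -144.4]
force: [-0.0, -0.1, 0.0]
opening: 0.0435
t 11.7167 tcp [0.6352 0.1755 0.3352] F [-0.  -0.1  0. ] open 0.0435 
 [[-0.001 -1.     0.007]
 [-0.001  0.007  1.   ]
 [-1.     0.001 -0.001]]
[.634,.178,.235] -> [0.1002 0.0012 0.0025]
([258.3, 197.8], [245, 167, 28, 64, 1692], ((258.5, 198.5), (63.0, 27.0), 90.0)) [0.63322869 0.16907524 0.266     ] [0.63322233 0.16926965 0.26534634]
([247.6, 246.6], [218, 232, 59, 30, 878], ((247.4108123779297, 246.66488647460938), (58.9642219543457, 15.586551666259766), 17.10272979736328)) [0.64155518 0.20785808 0.266     ] [0.64804475 0.32083772 0.02456831]
```

View pics/w3.png

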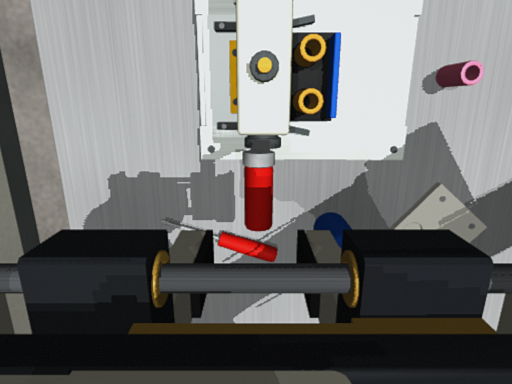

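Wrist view: grip at (258,198) centred between the jaws, both sleeves standing at (312,47) and (311,101). Descending around the grip.

```bash
python3 -m crank '{"delta_pos":[[0.03,0.002,0.002],[0.06,0.002,0.003],[0.08,0.002,0.003],[0.1,0.002,0.003],[0.1,0.002,0.003],[0.1,0.006,0.003],[0.1,0.012,0.003],[0.1,0.018,0.003],[0.1,0.024,0.003],[0.101,0.03,0.003],[0.102,0.036,0.003],[0.104,0.042,0.003]],"turn":[[0,0,0],[0,0,0],[0,0,0],[0,0,0],[0,0,0],[0,0,0],[0,0,0],[0,0,0],[0,0,0],[0,0,0],[0,0,0],[0,0,0]],"grip":[0.5,0.5,0.5,0.5,0.5,0.5,0.5,0.5,0.5,0.5,0.5,0.5]}'
python3 go.py
```

```text
clock: 12.77
tool_pos: [0.5924, 0.1787, 0.2334]
orientation: [-58.0, 89.9, 31.7]
force: [2.6, -0.4, 1.5]
opening: 0.044
t 12.7667 tcp [0.5924 0.1787 0.2334] F [ 2.6 -0.4  1.5] open 0.044 
 [[ 0.002 -1.     0.006]
 [ 0.001  0.006  1.   ]
 [-1.    -0.002  0.001]]
```

```bash
python3 -m crank '{"delta_pos":[[0.002,0.006,0],[0.004,0.012,0],[0.006,0.018,0],[0.009,0.023,0],[0.012,0.028,0],[0.016,0.033,0],[0.019,0.038,0],[0.023,0.043,0],[0.028,0.047,0],[0.033,0.051,0],[0.037,0.055,0],[0.042,0.058,0]],"turn":[[0,0,0],[0,0,0],[0,0,0],[0,0,0],[0,0,0],[0,0,0],[0,0,0],[0,0,0],[0,0,0],[0,0,0],[0,0,0],[0,0,0]],"grip":[0.5,0.5,0.5,0.5,0.5,0.5,0.5,0.5,0.5,0.5,0.5,0.5]}'
python3 go.py
```

```text
clock: 13.77
tool_pos: [0.5346, 0.1788, 0.1904]
orientation: [-71.2, 89.9, 18.5]
force: [3.0, 0.4, 2.3]
opening: 0.0433
t 13.7667 tcp [0.5346 0.1788 0.1904] F [3.  0.4 2.3] open 0.0433 
 [[ 0.001 -1.     0.006]
 [ 0.     0.006  1.   ]
 [-1.    -0.001  0.   ]]
```

```bash
python3 -m crank '{"delta_pos":[[0.002,0.002,0],[0.005,0.004,0],[0.006,0.006,0],[0.006,0.008,0],[0.006,0.009,0],[0.006,0.009,0]],"turn":[[0,0,0],[0,0,0],[0,0,0],[0,0,0],[0,0,0],[0,0,0]],"grip":[0.5,0.5,0.5,0.5,0.5,0.5]}'
python3 go.py
```

```text
clock: 14.27
tool_pos: [0.5295, 0.1789, 0.1842]
orientation: [-85.8, 89.6, 3.9]
force: [25.3, -3.8, -13.2]
opening: 0.0447
t 14.2667 tcp [0.5295 0.1789 0.1842] F [ 25.3  -3.8 -13.2] open 0.0447 
 [[ 0.006 -1.     0.006]
 [ 0.     0.006  1.   ]
 [-1.    -0.006  0.   ]]
```

Stop reached at x = 0.5295 (25 N). I'll back off, lift and compare the grip with its starting position.

```bash
python3 -m crank '{"delta_pos":[[0,-0.01,0],[0,-0.022,0],[-0.03,-0.022,0],[-0.06,-0.022,0],[-0.09,-0.022,0],[-0.12,-0.022,0],[-0.143,-0.022,0],[-0.143,-0.022,0],[-0.143,-0.022,0]],"turn":[[0,0,0],[0,0,0],[0,0,0],[0,0,0],[0,0,0],[0,0,0],[0,0,0],[0,0,0],[0,0,0]],"grip":[0.5,0.5,0.5,0.5,0.5,0.5,0.1,0,0]}'
python3 go.py "[.543,.177,.222]"
python3 - <<'E'
from h import *
from plant import *
w=snapshot("wrist");S=snapshot("scene");T=pickle.load(open("s0.pkl","rb"))["top"]
for b in blobs(w,(0,150,60),(8,255,255),400): print("w",b[0],b[1],plane(w,b[0],.216).round(4),dep(w,b[0]).round(4))
for s,n in((S,"now"),(pickle.load(open("s0.pkl","rb"))["scene"],"t0")):
  for b in blobs(s,(0,150,60),(8,255,255),60,(295,180,345,230)): print(n,b[0],b[1],dep(s,b[0]).round(4))
E
```

```text
clock: 15.02
tool_pos: [0.5477, 0.1789, 0.3283]
orientation: [-14.5, 89.9, 75.2]
force: [-0.4, -0.1, -0.8]
opening: 0.0291
t 15.0167 tcp [0.5477 0.1789 0.3283] F [-0.4 -0.1 -0.8] open 0.0291 
 [[ 0.    -1.     0.006]
 [ 0.001  0.006  1.   ]
 [-1.    -0.     0.001]]
[.543,.177,.222] -> [ 0.1063  0.0047 -0.002 ]
w [262.3, 180.8] [251, 154, 24, 56, 1264] [0.5419 0.1703 0.216 ] [0.5419 0.1702 0.2162]
now [320.0, 194.9] [314, 191, 13, 9, 63] [0.545  0.1655 0.219 ]
t0 [324.1, 196.7] [314, 191, 21, 13, 115] [0.5462 0.1753 0.2194]
```

It reads grip top 0.2162 at x = 0.542, matching fully down. A light press from above with closed fingers settles it.

```bash
python3 -m crank '{"delta_pos":[[0.02,0.005,-0.001],[0.05,0.005,-0.001],[0.08,0.005,-0.001],[0.1,0.005,-0.001],[0.108,0.005,-0.001],[0.111,0.005,-0.001],[0.113,0.005,-0.001],[0.115,0.005,-0.001],[0.115,0.005,-0.001]],"turn":[[0,0,0],[0,0,0],[0,0,0],[0,0,0],[0,0,0],[0,0,0],[0,0,0],[0,0,0],[0,0,0]],"grip":[0,0,0,0,0,0,0,0,0]}'
```

```text
clock: 15.87
tool_pos: [0.5404, 0.1766, 0.2156]
orientation: [127.9, 89.8, -142.3]
force: [-19.8, -2.0, 28.6]
opening: 0.0004
```

Firm at z = 0.2156 under 29 N, so it is on the hard stop. Retreating for the final check.

```bash
python3 -m crank '{"delta_pos":[[-0.03,0,0],[-0.07,0,0],[-0.11,0,0],[-0.14,0,0.02],[-0.14,0.03,0.05],[-0.14,0.06,0.08],[-0.14,0.09,0.11],[-0.14,0.12,0.14],[-0.14,0.14,0.17],[-0.14,0.16,0.2],[-0.14,0.16,0.2],[-0.14,0.16,0.2]],"turn":[[0,0,0],[0,0,0],[0,0,0],[0,0,0],[0,0,0],[0,0,0],[0,0,0],[0,0,0],[0,0,0],[0,0,0],[0,0,0],[0,0,0]],"grip":[0,0,0,0,0,0,0,0,0,0,0,0]}'
python3 go.py
python3 - <<'E'
from h import *
from plant import *
S=snapshot("scene");T=snapshot("top")
for b in blobs(T,(105,130,40),(125,255,255),8,(200,160,260,240)): print("blueT",b[0],b[2],plane(T,b[0],.07).round(4))
for b in blobs(T,(12,130,60),(30,255,255),20,(195,120,260,240)): print("brassT",b[0],b[1],plane(T,b[0],.097).round(4))
for b in blobs(S,(0,150,60),(8,255,255),60,(295,180,345,230)): print("grip",b[0],b[1],dep(S,b[0]).round(4))
a=cv2.resize(S["pixels"][170:290,200:345],(725,600),interpolation=cv2.INTER_CUBIC)
cv2.imwrite("pics/f1.png",a)
cv2.imwrite("pics/f2.png",cv2.convertScaleAbs(cv2.resize(T["pixels"],(800,600),interpolation=cv2.INTER_CUBIC),alpha=1.4))
E
```

```text
clock: 16.87
tool_pos: [0.3825, 0.3799, 0.3521]
orientation: [151.4, 89.9, -118.8]
force: [1.1, -1.1, -0.1]
opening: 0.0006
t 16.8667 tcp [0.3825 0.3799 0.3521] F [ 1.1 -1.1 -0.1] open 0.0006 
 [[-0.001 -1.     0.002]
 [-0.001  0.002  1.   ]
 [-1.     0.001 -0.001]]
blueT [225.2, 186.1] ((225.48837280273438, 186.18560791015625), (3.8122010231018066, 39.084312438964844), 87.87889862060547) [0.5349 0.0724 0.07  ]
brassT [222.0, 139.5] [220, 137, 5, 6, 26] [0.6497 0.0765 0.097 ]
brassT [236.4, 171.0] [231, 165, 12, 13, 90] [0.5688 0.0423 0.097 ]
brassT [213.2, 171.5] [207, 166, 13, 12, 90] [0.5691 0.1    0.097 ]
grip [324.2, 196.7] [314, 191, 21, 13, 114] [0.5437 0.1754 0.2156]
```

View pics/f1.png

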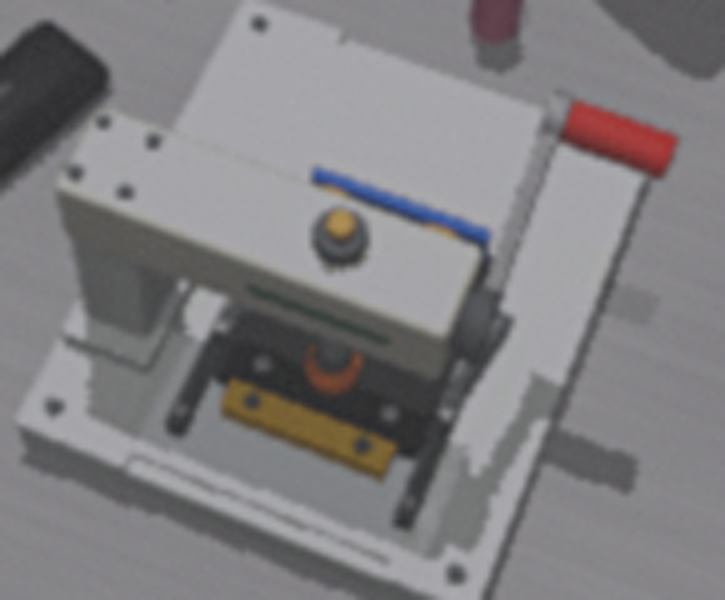

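View pics/f2.png

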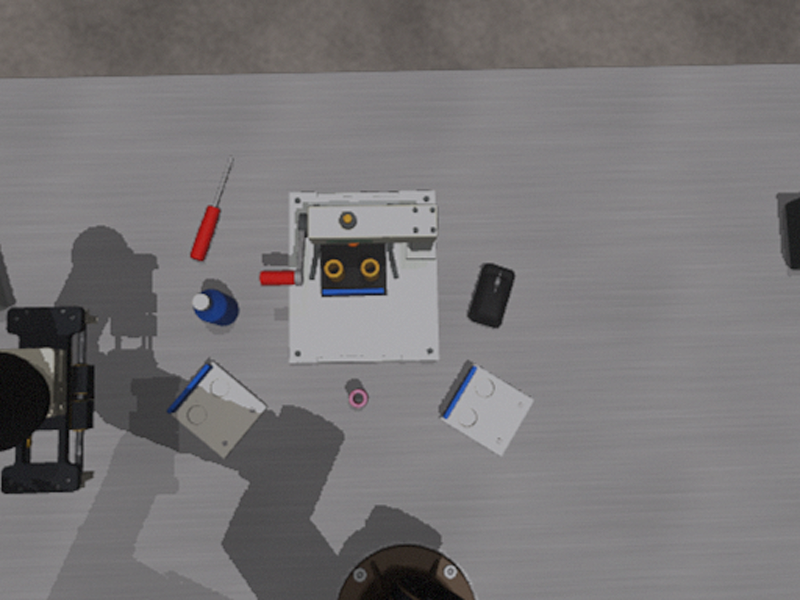

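```bash
python3 -c "
from plant import *
print(close_job())"
```

```text
the job is handed in; nothing more can be done
None
```

The job is handed in at about 17 s of the 64 s allowed. I raised the lever to its upper stop, pushed the carrier against the yellow end stop, then swung the lever down so the foot sits on the carrier.

**Last checks**
- **Lever:** the grip is back at its starting pixel in the scene view. It held at 0.2156 m (fully down) while I pressed on it from above with about 29 N.
- **Carrier:** its blue end plate moved about 57 mm, which puts the carrier origin at x ≈ 0.591 m against an estimated home of 0.592 m. Push force jumped to 22 N at the end stop, and the last scene view shows the far edge against it. I measured this to about 2 mm and did not check flushness any closer.
- **Sleeves:** both are standing, at a spacing of about 58 mm, matching their recesses.
- **Bystanders:** the mouse, bottle, screwdriver and look-alikes look unmoved in the top view.
- **Robot:** the arm was clear and touching nothing at hand-in. The highest wrist force I read was about 35 N.

**What disagreed:** lane-centre estimates from different features differed by up to about 5 mm across the lane, so I left the final centring to the rails.

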